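# Lift the basket of golden dough balls from the warmer and hold it level over the pan

### The job

Fetch the basket of golden-brown dough balls: lift it out of the warmer and carry it, level, over to the wide aluminium pan. Hold it still and level above the middle of the pan, its bottom about a hand's width (90 mm) above the rim, for three seconds so the cook can dust it with sugar, and finish while still holding it there. Do not lose a ball or let the basket touch the pan, and leave the basket of pale balls and everything else where they are.

Things in the scene. Friction and masses are not known exactly. Their poses are not given: they have to be found in the camera images.
- golden_handle (a point): grip bar centre of the wire basket to lift (four golden-brown balls in it). The black bar lies along the basket's x: 80 mm long, 14 mm wide (y), 20 mm tall, centre 130 mm above the basket's underside; fingers close along y, between the wire struts that join the bar 37 mm either side of its middle. z is up
- golden_floor (a point): same basket: centre of its inner floor, 4 mm above its underside, 126 mm below the bar's centre; same axes. Basket 120 mm (x) by 96 mm (y), walls 60 mm high; 0.2 to 0.4 kg empty, plus 0.07 kg of balls
- pale_handle (a point): grip bar centre of the other basket, identical but holding four pale cream balls; not to be disturbed. It stands in the other bay, 160 mm from the golden one along the warmer's y; either may be in either bay. The top of its bar stands 175 mm above the counter: carry over it or go round
- gball0_center (a point): centre of golden-brown dough ball 1 of 4, 34 mm across, loose in the golden basket
- gball1_center (a point): centre of golden-brown dough ball 2 of 4, 34 mm across, loose in the golden basket
- gball2_center (a point): centre of golden-brown dough ball 3 of 4, 34 mm across, loose in the golden basket
- gball3_center (a point): centre of golden-brown dough ball 4 of 4, 34 mm across, loose in the golden basket
- warmer: fixed steel food warmer, 190 mm (x) by 330 mm (y), 90 mm high, origin at the centre of its underside. Two open-topped bays at y = -80 and +80 mm, each 134 mm (x) by 112 mm (y), floor 35 mm above the counter: a basket stands 55 mm deep with 7 to 8 mm of play. It may stand left or right of the robot, the pan on the other side
- pan_rim (a point): centre of the mouth of the wide, shallow, round aluminium pan (pale metal), 260 mm across and 45 mm high, loose on the counter; this point is at rim height, 45 mm above the counter
- bowl: loose steel bowl, 140 mm across, 65 mm high, bystander; origin at the centre of its underside
- glass: loose glass mug, 72 mm across, 100 mm high, bystander; origin at the centre of its underside
- shaker: loose white sugar shaker with a steel cap, 60 mm across, 120 mm high, bystander; origin at the centre of its underside
- pale: the basket of pale balls: origin at the centre of its underside
- golden: the basket of golden-brown balls: origin at the centre of its underside
- pan: the wide aluminium pan: origin at the centre of its underside
- table: the black counter top, at height 0
There are look-alikes about, which are no part of the job. Leave any green or orange look-alike of the golden alone.

How it is judged:
By the outcome, as a careful person would: the job done as asked, in the order asked, and still so for the second after the job is handed in, while the arm keeps its last pose, push and grip.
It also fails if it takes over 54 s, if anything falls off the work surface, if the arm or the gripper's body presses on something with over 40 N, if the wrist force passes 120 N, or if a joint passes its speed limit or range.

### The arm

A 6-joint arm with a two-finger parallel gripper is mounted at the origin on the work surface. World frame = base frame: x ahead of the robot, y to its left, z up, the work surface at z = 0. Lengths are in m, angles in rad, forces in N, time in s.
With the tool pointing down it reaches from about 0.3 to 0.775 m from the base axis. Payload 14.6 kg.
Tool frame: the origin (TCP) lies on the centre line of the jaws, within the pads' length; the fingertips stand 17 mm ahead of it and the grasp point (between the pads) lies 2 mm behind it; z points along the fingers, x is the direction in which the jaws open and shut, and the axes are right-handed (so a half turn about z gives the same grasp; the last joint's range is limited). The gripper opens to 94 mm and grips with 3 to 60 N. Pads are 16 mm wide; open, the fingers measure 119 mm over their backs; the gripper's body (75 mm by 177 mm) begins 78 mm behind the grasp point.
Start: joints at [1.071, 0.3, 1.521, -0, 1.321, -0.067], TCP at [0.231, 0.499, 0.222] pointing down, gripper open.
Joint ranges: [-3.03, 3.03], [-0.79, 2.21], [0.23, 2.52], [-1.04, 4.18], [0, 3.07], [-2.55, 2.55]. Speed limits (rad/s): [2.22, 2.22, 2.57, 3.14, 3.14, 3.14].

### API

Orientations are given as [roll, pitch, yaw] about the fixed x, y, z axes, in that order (R = Rz(yaw) Ry(pitch) Rx(roll)).
In Python, from station import ctrl gives the robot as it stands. The module is installed in compiled form; this text tells all that it offers.
- The arm moves only by the tool drive_tool, never from a script. Its argument "increments" is a list of rows, each a list of 3 entries, a list of its own where there are three numbers: the turn, a rotation vector about the tool's x, y, z in degrees, then the shift along the tool's x, y, z in mm, then the opening, from 0 (shut) to 1 (fully open). In form: [[[ax, ay, az], [dx, dy, dz], hand], ...]. A call has 1 to 20 rows; each row shifts and turns the commanded pose from where the row before left it, along the tool's axes as they then stand; what a row does not reach is not made up. A row lasts 1/8 s, in which the tool goes at most 62.5 mm and 10.7 degrees, less where a joint would pass 70% of its speed; a pose out of reach is approached as far as the arm can. A call with a gripper value outside its range is refused whole. The fingers move at their own pace and stop on an object; "squeeze" is the grip in N (left out, the last holds). Time passes only in rows, so rows that do not move let the fingers close. It gives the time, the measured TCP pose, the force and the opening at its end, in the units of the state.
- ctrl.get_obs(): the state, without advancing time (a new reading comes with each control period).
- ctrl.camera(name): name is "scene" or "top"; returns the picture (480x640x3 uint8, red, green, blue); there is no depth.
- ctrl.calibration(name): a dict with "fx", "fy", "cx", "cy" (pixels), "rvec" (rotation vector, rad) and "tvec" (3), from world to camera coordinates, as OpenCV has them. Camera axes: x right, y down, z forward; pixel columns grow to the right and rows downward; lengths in m; the calibration is good to about 2 mm. A picture is of the moment at which its call begins. calibration takes no time and is no camera call.
- ctrl.hand_in(): hands the job in, once; it reports no verdict.
The state is a dict: "time_s": time; "qpos": joint angles; "joint_vel": joint speeds; "tau": joint torques, N m; "ee_pos": TCP position; "eef_rot": TCP orientation; "force": force on the tool from outside, world axes, zero at the start; "moment": the same for the moment, N m; "grip_width": finger opening in m.
Only numpy, scipy, OpenCV 4.12 (cv2) and the standard library are available. Lean on these libraries where they do the work, as an engineer would, in place of code of your own. Each camera call takes 0.05 s, during which the arm holds its last target.

## Working session

There is one attempt and no reset: what is moved stays moved. The work goes in short steps, Python scripts to look and compute and a tool call to move; the robot and the scene stay as the last step left them, time stands still between calls to the robot, and variables do not carry over. Pictures are saved under pics/ and viewed, and the job is handed in when it is done.

Besides the shell and the picture viewer there is one more tool, called after "Call:" as name(argument=value, ...), one argument or row to a line, values as JSON. drive_tool: Moves the arm, as the interface text tells. Its arguments: {"type":"object","properties":{"increments":{"type":"array"},"squeeze":{"type":"number"}},"required":["increments"]}

```bash
mkdir -p pics; python3 - <<'E'
from station import ctrl
import cv2
o=ctrl.get_obs()
print({k:(v if not hasattr(v,'round') else __import__('numpy').round(v,4)) for k,v in o.items()})
for n in("scene","top"):
    im=ctrl.camera(n); cv2.imwrite(f"pics/{n}0.png",im[:,:,::-1]); print(ctrl.calibration(n))
E
```

```text
{'time_s': 0.0, 'qpos': array([ 1.0714,  0.3005,  1.5216, -0.    ,  1.3207, -0.0666]), 'joint_vel': array([ 0.0004, -0.0002, -0.0002,  0.0011, -0.0007, -0.0012]), 'tau': array([-3.00000e-03, -5.31800e+01, -3.52735e+01,  7.07000e-02,
        2.45000e-02, -1.00000e-04]), 'ee_pos': array([0.2305, 0.4991, 0.2219]), 'eef_rot': array([-3.1415e+00,  1.2000e-03,  1.1380e+00]), 'force': array([-0.8794, -0.1349, -0.4644]), 'moment': array([0.0132, 0.027 , 0.0122]), 'grip_width': 0.09417579387223358}
{'fx': 539.5260793133585, 'fy': 539.5260793133585, 'cx': 320.3820327675337, 'cy': 239.15677218750136, 'rvec': array([ 2.02876085,  1.63453902, -0.54771712]), 'tvec': array([-0.02977439, -0.32279646,  1.73974106])}
{'fx': 602.9888706536966, 'fy': 602.9888706536966, 'cx': 316.32976724648944, 'cy': 237.7676771167965, 'rvec': array([ 2.20043666, -2.16043928,  0.08657814]), 'tvec': array([-0.09968641,  0.48260432,  1.29803376])}
```

View pics/scene0.png

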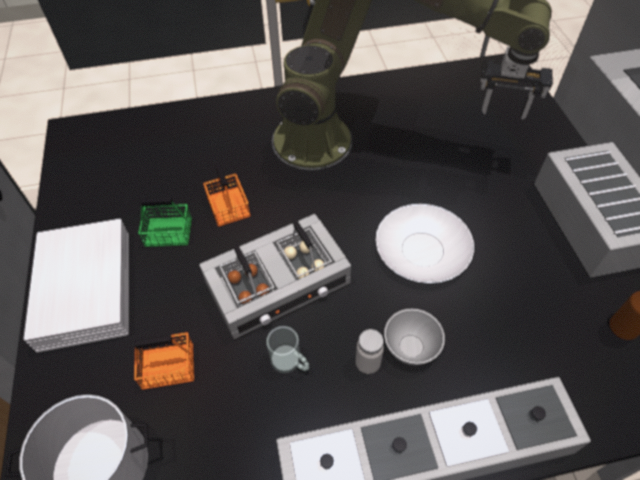

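View pics/top0.png

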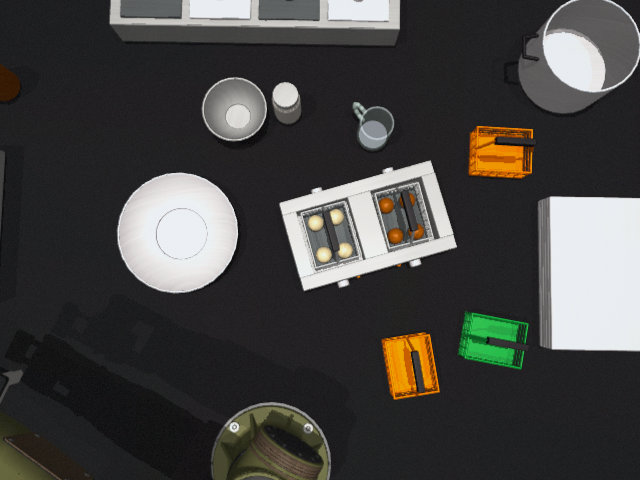

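Candidates for the golden basket, by top-view pixel:
- Brown balls in the right bay at (403,215)
- Pale balls in the left bay at (332,235)
- Orange look-alikes at (410,365) and (502,150)
- Green look-alike at (495,340)

By the description I choose (403,215). The pan is at (180,232). I'll check the choice in close crops.

```bash
python3 - <<'E'
import cv2,numpy as np
a=cv2.imread("pics/top0.png")[155:295,270:465]; b=cv2.imread("pics/scene0.png")[205:345,190:360]
cv2.imwrite("pics/croptop.png",cv2.resize(a,None,fx=4,fy=4,interpolation=2))
cv2.imwrite("pics/cropsc.png",cv2.resize(b,None,fx=4,fy=4,interpolation=2))
E
```

```text
(no output)
```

View pics/croptop.png

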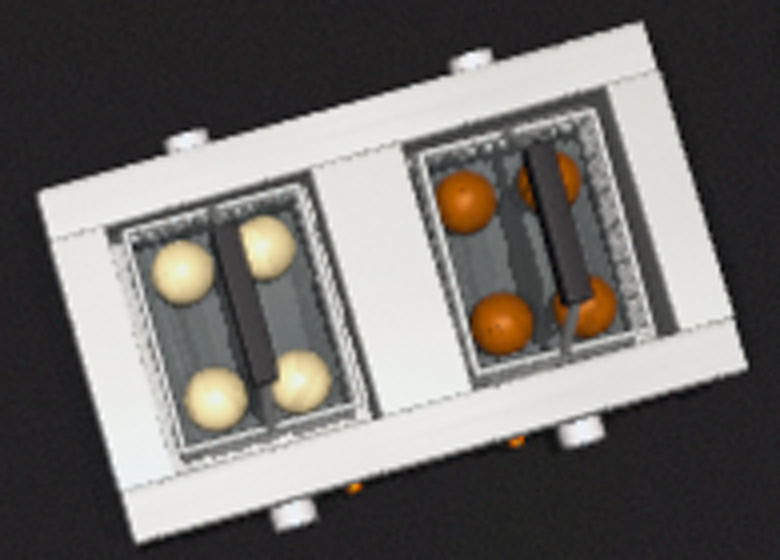

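View pics/cropsc.png

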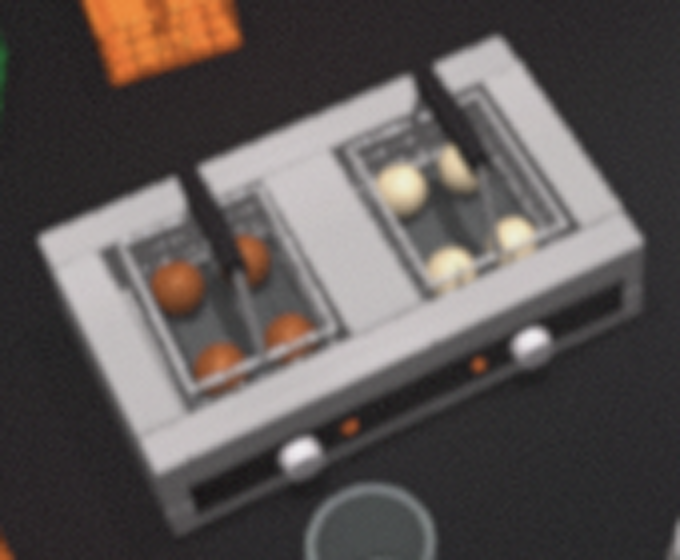

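```bash
cat > h.py <<'E'
import numpy as np,cv2
from station import ctrl
def cam(n):
    c=ctrl.calibration(n);R=cv2.Rodrigues(np.array(c["rvec"]))[0];t=np.array(c["tvec"]);return c,R,t
def ray(n,uv,z):
    c,R,t=cam(n);uv=np.atleast_2d(uv).astype(float)
    d=np.c_[(uv[:,0]-c["cx"])/c["fx"],(uv[:,1]-c["cy"])/c["fy"],np.ones(len(uv))]@R
    o=-R.T@t; return o+d*((z-o[2])/d[:,2])[:,None]
def proj(n,P):
    c,R,t=cam(n);p=np.atleast_2d(P)@R.T+t;return np.c_[c["fx"]*p[:,0]/p[:,2]+c["cx"],c["fy"]*p[:,1]/p[:,2]+c["cy"]]
E
python3 - <<'E'
from h import *
for n in("scene","top"):
    c,R,t=cam(n);print(n,"cam",(-R.T@t).round(3))
ct=lambda p:np.array(p)/4.+[270,155]-0.375
cs=lambda p:np.array(p)/4.+[190,205]-0.375
bar=ray("top",ct([[524,150],[553,145],[590,297],[565,303]]),.175)
print("bar",bar.round(4)); print(np.linalg.norm(np.diff(bar,axis=0),axis=1).round(4),bar.mean(0).round(4))
w=ray("top",ct([[38,190],[640,22],[747,370],[137,543]]),.09)
print("warmer",w.round(4),np.linalg.norm(np.diff(w,axis=0),axis=1).round(4),w.mean(0).round(4))
d=(w[1]-w[0]+w[2]-w[3]);print("warm y dir deg",np.degrees(np.arctan2(d[1],d[0])))
d=bar[3]+bar[2]-bar[0]-bar[1];print("bar dir",np.degrees(np.arctan2(d[1],d[0])))
# basket rim
r=ray("top",ct([[418,155],[592,110],[655,340],[477,382]]),.095)
print("rim",r.round(4),np.linalg.norm(np.diff(r,axis=0),axis=1).round(4),r.mean(0).round(4))
for (a,b) in((r[0],r[3]),(r[1],r[2])): print(np.degrees(np.arctan2(*(b-a)[1::-1])))
r=ray("scene",cs([[122,243],[262,183],[340,330],[192,402]]),.095)
print("rim sc",r.round(4),np.linalg.norm(np.diff(r,axis=0),axis=1).round(4),r.mean(0).round(4))
b=ray("scene",cs([[180,178],[200,168],[240,258],[226,268]]),.175);print("bar sc",b.round(4),b.mean(0).round(4))
# pan
im=cv2.imread("pics/top0.png");g=im.min(2);m=(g>120).astype(np.uint8)
cs_,_=cv2.findContours(m,0,2)
for k in cs_:
    if cv2.contourArea(k)>5000:
        (x,y),(a,b_),an=cv2.fitEllipse(k); print((x,y,a,b_), ray("top",[x,y],.045).round(4), a/603*(cam("top")[2][2]))
for n,pts in(("top",[[403,215]]),):
    print(ray(n,pts,.09))
E
```

```text
scene cam [ 1.268 -0.224  1.214]
top cam [ 0.379 -0.092  1.332]
bar [[ 0.5636 -0.2526  0.175 ]
 [ 0.5663 -0.2667  0.175 ]
 [ 0.4927 -0.285   0.175 ]
 [ 0.4895 -0.2729  0.175 ]]
[0.0143 0.0759 0.0124] [ 0.528  -0.2693  0.175 ]
warmer [[ 0.5515 -0.0123  0.09  ]
 [ 0.6457 -0.3245  0.09  ]
 [ 0.4646 -0.3803  0.09  ]
 [ 0.3699 -0.0673  0.09  ]] [0.3261 0.1895 0.327 ] [ 0.5079 -0.1961  0.09  ]
warm y dir deg -73.19058755074956
bar dir -165.358589284953
rim [[ 0.5727 -0.2089  0.095 ]
 [ 0.5979 -0.2988  0.095 ]
 [ 0.4789 -0.3318  0.095 ]
 [ 0.4556 -0.2404  0.095 ]] [0.0934 0.1235 0.0943] [ 0.5263 -0.27    0.095 ]
-164.91688285711297
-164.50086717179417
rim sc [[ 0.4902 -0.328   0.095 ]
 [ 0.464  -0.2365  0.095 ]
 [ 0.5818 -0.2055  0.095 ]
 [ 0.6118 -0.2989  0.095 ]] [0.0952 0.1218 0.0981] [ 0.537  -0.2672  0.095 ]
bar sc [[ 0.5074 -0.2824  0.175 ]
 [ 0.5027 -0.27    0.175 ]
 [ 0.5709 -0.2553  0.175 ]
 [ 0.5759 -0.264   0.175 ]] [ 0.5392 -0.2679  0.175 ]
(597.1605224609375, 268.1437072753906, 109.47765350341797, 191.4332275390625) [[ 0.4283 -0.6911  0.045 ]] 0.2356644946296931
(177.10671997070312, 232.3668975830078, 118.55416107177734, 120.60783386230469) [[0.4884 0.2077 0.045 ]] 0.2552028250619691
(367.1062316894531, 225.41696166992188, 105.49201202392578, 192.51158142089844) [[ 0.5109 -0.1993  0.045 ]] 0.2270848972873885
(254.6705322265625, 11.99516773223877, 30.261999130249023, 326.54705810546875) [[0.9798 0.0544 0.045 ]] 0.0651427803144474
[[ 0.52934556 -0.26969229  0.09      ]]
```

```bash
python3 - <<'E'
from h import *
cs=lambda p:np.array(p)/4.+[190,205]-0.375
w=ray("scene",cs([[38,240],[497,36],[643,240],[153,472]]),.09)
print("warmer sc",w.round(4),np.linalg.norm(np.diff(w,axis=0),axis=1).round(4),w.mean(0).round(4))
im=cv2.imread("pics/scene0.png");m=(im.min(2)>110).astype(np.uint8)
k=max([k for k in cv2.findContours(m,0,2)[0] if cv2.pointPolygonTest(k,(390,245),False)>0],key=cv2.contourArea)
P=ray("scene",k[:,0],.045)[:,:2].astype(np.float32)
print("pan sc",cv2.minEnclosingCircle(P))
im=cv2.imread("pics/top0.png");m=(im.min(2)>110).astype(np.uint8)
k=max([k for k in cv2.findContours(m,0,2)[0] if cv2.pointPolygonTest(k,(135,232),False)>0],key=cv2.contourArea)
P=ray("top",k[:,0],.045)[:,:2].astype(np.float32)
print("pan top",cv2.minEnclosingCircle(P), cv2.fitEllipse(P))
# robot TCP / base check
print(proj("scene",[[0,0,0],ctrl.get_obs()["ee_pos"]]),proj("top",[[0,0,0],[.2305,.4991,.222]]))
# overlay predicted warmer/bar from top estimate
E
```

```text
warmer sc [[ 0.4731 -0.3797  0.09  ]
 [ 0.3755 -0.0663  0.09  ]
 [ 0.5551 -0.0104  0.09  ]
 [ 0.6501 -0.3269  0.09  ]] [0.3282 0.1881 0.3304] [ 0.5135 -0.1958  0.09  ]
pan sc ((0.495601087808609, 0.20909228920936584), 0.1320670247077942)
pan top ((0.48965883255004883, 0.20763932168483734), 0.1299365907907486) ((0.4894421696662903, 0.20781514048576355), (0.25665536522865295, 0.2574732005596161), 105.10038757324219)
[[311.14844062 139.05158269]
 [503.54074765 108.30870779]] [[270.02142097 461.95678693]
 [-10.79648848 362.1788128 ]]
```

The crops confirm it: four brown balls in the right-hand bay. The bar centre is about (0.532, -0.268) with yaw about 15.5°, and the pan centre is about (0.4925, 0.208). The two views disagree by 6–11 mm in x, so I'll look again once the gripper is above the bar. First I move up and over.

Call:
drive_tool(
  increments=[
    [[0,0,0],[0,0,-26],1],
    [[0,0,0],[0,0,-26],1],
    [[0,0,0],[0,0,-26],1],
    [[0,0,0],[-33,35,0],1],
    [[0,0,0],[-33,35,0],1],
    [[0,0,0],[-33,35,0],1],
    [[0,0,0],[-33,35,0],1],
    [[0,0,0],[-33,35,0],1],
    [[0,0,0],[-33,35,0],1],
    [[0,0,0],[-33,35,0],1],
    [[0,0,0],[-33,35,0],1],
    [[0,0,0],[-33,35,0],1],
    [[0,0,0],[-33,35,0],1],
    [[0,0,0],[-33,35,0],1],
    [[0,0,0],[-33,35,0],1],
    [[0,0,0],[-33,35,0],1],
    [[0,0,0],[-33,35,0],1],
    [[0,0,0],[-33,35,0],1],
    [[0,0,0],[-33,35,0],1],
    [[0,0,0],[-33,35,0],1],
  ],
)

```text
time_s: 2.6
ee_pos: [0.5358, -0.2611, 0.3001]
eef_rot: [-3.141, -0.0, 1.138]
force: [0.7, 0.4, 0.2]
grip_width: 0.0942
```

Call:
drive_tool(
  increments=[
    [[0,0,10],[0,0,0],1],
    [[0,0,10],[0,0,0],1],
    [[0,0,10],[0,0,0],1],
    [[0,0,10],[0,0,0],1],
    [[0,0,10],[0,0,0],1],
    [[0,0,10],[0,0,0],1],
    [[0,0,10],[0,0,0],1],
    [[0,0,10],[0,0,0],1],
    [[0,0,10],[0,0,0],1],
    [[0,0,10],[0,0,0],1],
    [[0,0,10],[0,0,0],1],
    [[0,0,10],[0,0,0],1],
    [[0,0,10],[0,0,0],1],
    [[0,0,10],[0,0,0],1],
    [[0,0,0],[0,0,0],1],
    [[0,0,0],[0,0,0],1],
  ],
)

```text
time_s: 4.6
ee_pos: [0.5355, -0.2595, 0.3003]
eef_rot: [3.141, 0.0, -1.302]
force: [0.1, 0.7, 0.3]
grip_width: 0.0942
```

Call:
drive_tool(
  increments=[
    [[0,0,0],[8,6,22],1],
    [[0,0,0],[0,0,22],1],
    [[0,0,0],[0,0,22],1],
    [[0,0,0],[0,0,22],1],
    [[0,0,0],[0,0,0],1],
    [[0,0,0],[0,0,0],1],
  ],
)

```text
time_s: 5.35
ee_pos: [0.5321, -0.269, 0.2135]
eef_rot: [-3.141, -0.001, -1.304]
force: [0.5, 0.2, 0.0]
grip_width: 0.0939
```

```bash
python3 - <<'E'
from h import *
o=ctrl.get_obs();print(o["ee_pos"],o["eef_rot"])
for n,(x,y) in(("scene",(180,190)),("top",(350,150))):
    im=ctrl.camera(n)[:,:,::-1]; cv2.imwrite(f"pics/{n}1.png",im)
    cv2.imwrite(f"pics/{n}1c.png",cv2.resize(im[y:y+140,x:x+180],None,fx=4,fy=4,interpolation=2))
    print(n,(4*(proj(n,[[.532,-.2685,.175],o["ee_pos"]])-[x,y])).round())
E
```

```text
[ 0.53210885 -0.26898547  0.21347905] [-3.14077828e+00 -7.92668067e-04 -1.30421229e+00]
scene [[247. 266.]
 [238. 228.]]
top [[235. 234.]
 [248. 223.]]
```

View pics/scene1c.png

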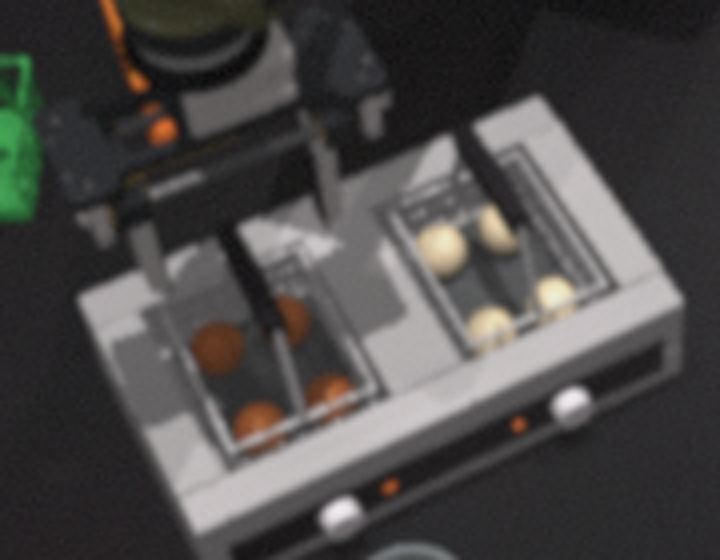

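View pics/top1c.png

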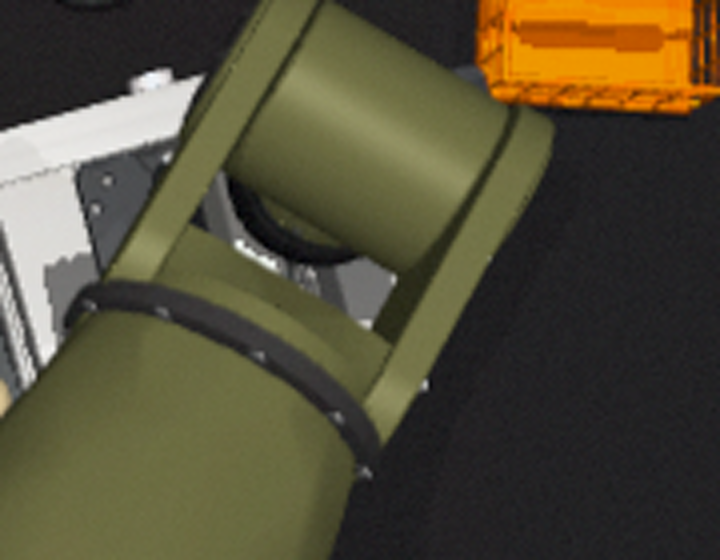

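```bash
python3 - <<'E'
from h import *
c=lambda p:np.array(p)/4.+[180,190]-.375
print(ray("scene",c([[157,290],[334,224],[245.5,257]]),.1965).round(4))
print(ray("scene",c([[158,288],[332,226]]),.1965).round(4))
# bar top-face near end corners / far end
print(ray("scene",c([[225,232],[243,226],[270,322],[280,310]]),.175).round(4))
a=np.radians(15.5);u=np.array([np.cos(a),np.sin(a),0]);v=np.array([-u[1],u[0],0])
o=np.array([.532,-.2685,.175])
im=cv2.imread("pics/scene1.png")
big=cv2.resize(im[220:300,200:290],None,fx=8,fy=8,interpolation=2)
cv2.imwrite("pics/big.png",big)
E
```

```text
[[ 0.5513 -0.3204  0.1965]
 [ 0.5276 -0.2154  0.1965]
 [ 0.5396 -0.2685  0.1965]]
[[ 0.5501 -0.3198  0.1965]
 [ 0.5288 -0.2167  0.1965]]
[[ 0.5037 -0.279   0.175 ]
 [ 0.5017 -0.2681  0.175 ]
 [ 0.5724 -0.2612  0.175 ]
 [ 0.5655 -0.2545  0.175 ]]
```

View pics/big.png

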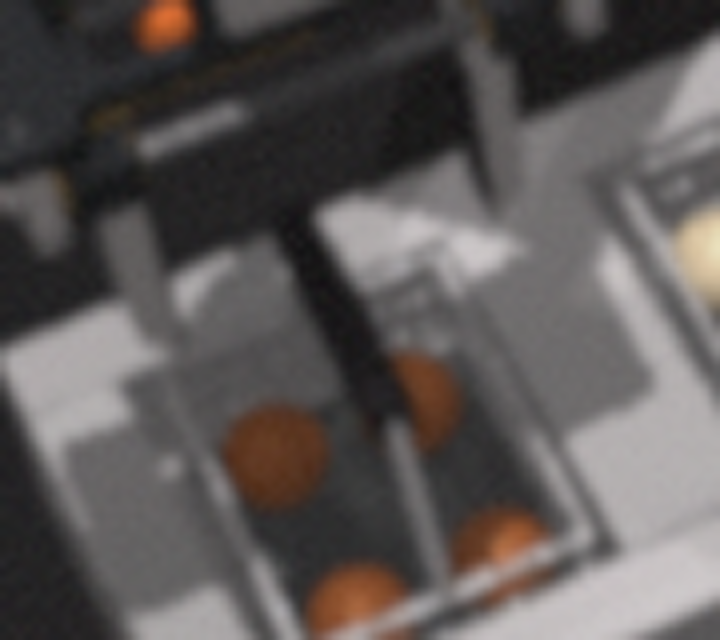

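The scene view shows the fingertips at crop (157,290) and (334,224), straddling the bar. That view reads the known TCP x as 7–8 mm too large, so taken relative to the TCP the bar lies within about 2 mm of the jaw centre. I'll descend and grip.

Call:
drive_tool(
  increments=[
    [[0,0,0],[0,0,12.5],1],
    [[0,0,0],[0,0,12.5],1],
    [[0,0,0],[0,0,12.5],1],
    [[0,0,0],[0,0,12.5],1],
    [[0,0,0],[0,0,0],1],
    [[0,0,0],[0,0,0],0],
    [[0,0,0],[0,0,0],0],
    [[0,0,0],[0,0,0],0],
    [[0,0,0],[0,0,0],0],
    [[0,0,0],[0,0,0],0],
    [[0,0,0],[0,0,0],0],
    [[0,0,0],[0,0,0],0],
    [[0,0,0],[0,0,0],0],
  ],
  squeeze=45,
)

```text
time_s: 7.08
ee_pos: [0.5318, -0.2688, 0.1625]
eef_rot: [3.142, -0.0, -1.305]
force: [-1.2, -0.4, 0.1]
grip_width: 0.0174
```

Call:
drive_tool(
  increments=[
    [[0,0,0],[0,0,0],0],
    [[0,0,0],[0,0,0],0],
    [[0,0,0],[0,0,0],0],
  ],
)

```text
time_s: 7.45
ee_pos: [0.5318, -0.2689, 0.1624]
eef_rot: [3.142, 0.0, -1.305]
force: [0.6, -1.4, -1.4]
grip_width: 0.0139
```

Gripped: the width is 13.9 mm, and the bar is 14 mm. I'll start with a slow lift.

Call:
drive_tool(
  increments=[
    [[0,0,0],[0,0,-3],0],
    [[0,0,0],[0,0,-5],0],
    [[0,0,0],[0,0,-6],0],
    [[0,0,0],[0,0,-6],0],
    [[0,0,0],[0,0,-6],0],
    [[0,0,0],[0,0,-4],0],
    [[0,0,0],[0,0,0],0],
    [[0,0,0],[0,0,0],0],
  ],
)

```text
time_s: 8.45
ee_pos: [0.5318, -0.2688, 0.1922]
eef_rot: [3.141, 0.0, -1.305]
force: [0.6, 0.6, -3.5]
grip_width: 0.0139
```

```bash
python3 - <<'E'
from h import *
o=ctrl.get_obs();print(o["ee_pos"],o["force"],o["moment"],o["grip_width"])
im=ctrl.camera("scene")[:,:,::-1]
cv2.imwrite("pics/lift1.png",cv2.resize(im[180:340,180:360],None,fx=3.5,fy=3.5,interpolation=2))
E
```

```text
[ 0.53175049 -0.26880009  0.19221319] [ 0.62676556  0.60985552 -3.45098242] [-0.0514064   0.09713985 -0.00744955] 0.013897027168512535
```

View pics/lift1.png

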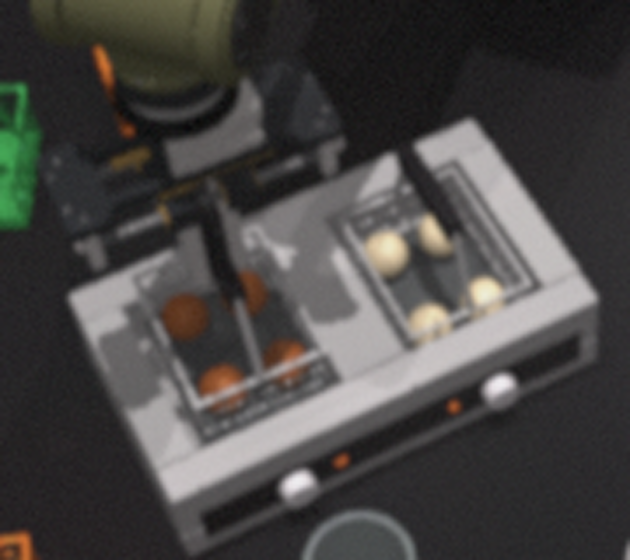

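The picture shows the basket rising level out of the bay, with the balls at (185,315), (245,290), (225,385) and (285,360). The force of 3.5 N fits its weight. I'll keep lifting.

Call:
drive_tool(
  increments=[
    [[0,0,0],[0,0,-4],0],
    [[0,0,0],[0,0,-8],0],
    [[0,0,0],[0,0,-11],0],
    [[0,0,0],[0,0,-11],0],
    [[0,0,0],[0,0,-11],0],
    [[0,0,0],[0,0,-11],0],
    [[0,0,0],[0,0,-11],0],
    [[0,0,0],[0,0,-11],0],
    [[0,0,0],[0,0,-11],0],
    [[0,0,0],[0,0,-11],0],
    [[0,0,0],[0,0,-11],0],
    [[0,0,0],[0,0,-11],0],
    [[0,0,0],[0,0,-11],0],
    [[0,0,0],[0,0,-11],0],
    [[0,0,0],[0,0,-11],0],
    [[0,0,0],[0,0,-10],0],
    [[0,0,0],[0,0,-6],0],
    [[0,0,0],[0,0,-2],0],
    [[0,0,0],[0,0,0],0],
  ],
)

```text
time_s: 10.88
ee_pos: [0.5318, -0.2688, 0.3653]
eef_rot: [3.141, 0.0, -1.305]
force: [0.1, 0.0, -2.8]
grip_width: 0.0135
```

Pan centre, bias-corrected: about (0.4885, 0.208). I'll carry it over smoothly at height. The basket's underside is at 0.237 m, clear of the pale bar at 0.175 m.

Call:
drive_tool(
  increments=[
    [[0,0,0],[-3,-0.5,0],0],
    [[0,0,0],[-6,-1,0],0],
    [[0,0,0],[-9,-1.6,0],0],
    [[0,0,0],[-12,-2.1,0],0],
    [[0,0,0],[-14.8,-2.6,0],0],
    [[0,0,0],[-14.8,-2.6,0],0],
    [[0,0,0],[-14.8,-2.6,0],0],
    [[0,0,0],[-14.8,-2.6,0],0],
    [[0,0,0],[-14.8,-2.6,0],0],
    [[0,0,0],[-14.8,-2.6,0],0],
    [[0,0,0],[-14.8,-2.6,0],0],
    [[0,0,0],[-14.8,-2.6,0],0],
    [[0,0,0],[-14.8,-2.6,0],0],
    [[0,0,0],[-14.8,-2.6,0],0],
    [[0,0,0],[-14.8,-2.6,0],0],
    [[0,0,0],[-14.8,-2.6,0],0],
    [[0,0,0],[-14.8,-2.6,0],0],
    [[0,0,0],[-14.8,-2.6,0],0],
    [[0,0,0],[-14.8,-2.6,0],0],
    [[0,0,0],[-14.8,-2.6,0],0],
  ],
)

```text
time_s: 13.38
ee_pos: [0.5069, 0.0019, 0.3655]
eef_rot: [-3.142, -0.0, -1.305]
force: [0.3, 0.3, -2.9]
grip_width: 0.0139
```

Call:
drive_tool(
  increments=[
    [[0,0,0],[-14.8,-2.6,0],0],
    [[0,0,0],[-14.8,-2.6,0],0],
    [[0,0,0],[-14.8,-2.6,0],0],
    [[0,0,0],[-14.8,-2.6,0],0],
    [[0,0,0],[-14.8,-2.6,0],0],
    [[0,0,0],[-14.8,-2.6,0],0],
    [[0,0,0],[-14.8,-2.6,0],0],
    [[0,0,0],[-14.8,-2.6,0],0],
    [[0,0,0],[-14.8,-2.6,0],0],
    [[0,0,0],[-14.8,-2.6,0],0],
    [[0,0,0],[-12,-2.1,0],0],
    [[0,0,0],[-9,-1.6,0],0],
    [[0,0,0],[-6,-1,0],0],
    [[0,0,0],[-3,-0.5,0],0],
    [[0,0,0],[0,0,0],0],
    [[0,0,0],[0,0,0],0],
  ],
)

```text
time_s: 15.38
ee_pos: [0.4905, 0.1806, 0.3655]
eef_rot: [-3.142, -0.0, -1.306]
force: [-0.4, -0.9, -3.2]
grip_width: 0.0136
```

```bash
python3 - <<'E'
from h import *
o=ctrl.get_obs();p=o["ee_pos"];y=o["eef_rot"][2];d=np.array([.4885,.208])-p[:2]
print(o["time_s"],p,o["eef_rot"],o["force"],"tool d",d@[np.cos(y),np.sin(y)],d@[np.sin(y),-np.cos(y)])
for n in("scene","top"):
    im=ctrl.camera(n)[:,:,::-1];cv2.imwrite(f"pics/{n}2.png",im)
    im=im[80:330,250:530] if n=="scene" else im
    cv2.imwrite(f"pics/{n}2c.png",cv2.resize(im,None,fx=2.4,fy=2.4,interpolation=2) if n=="scene" else im)
E
```

```text
15.375 [0.49050399 0.1806173  0.36546608] [-3.14155396e+00 -6.24021853e-05 -1.30577160e+00] [-0.41214605 -0.93643866 -3.18971303] tool d -0.026951575141575673 -0.0052384193480044606
```

View pics/scene2c.png

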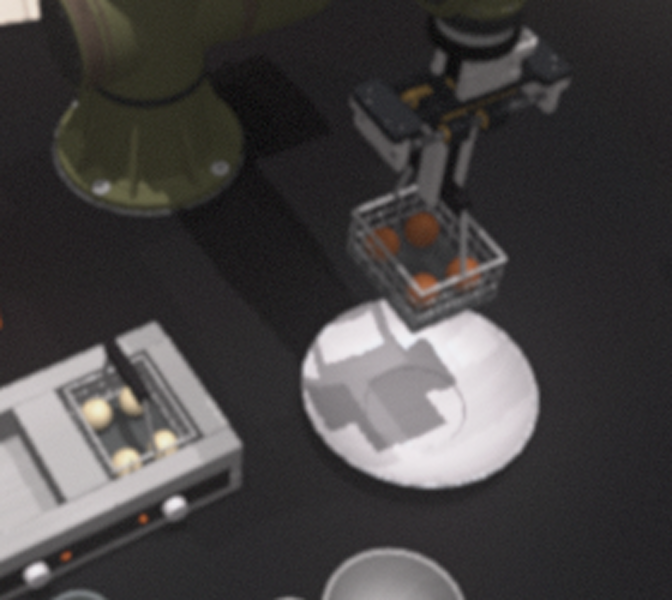

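View pics/top2.png

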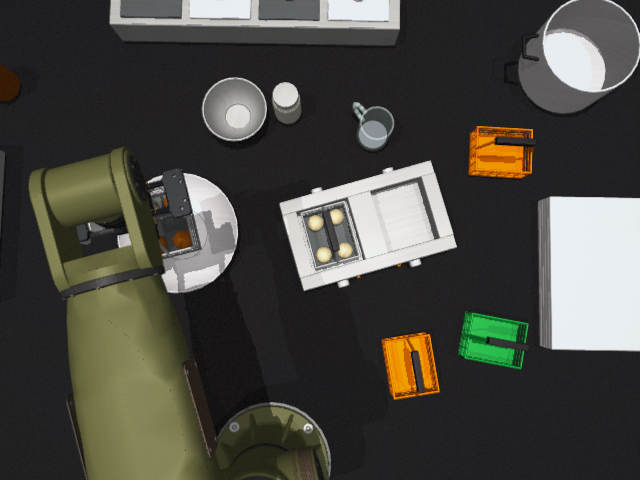

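The basket holds its four balls (scene crop (385,240), (422,230), (463,270), (425,290)) and hangs level. The pan and the pale basket haven't moved. Next I'll finish the shift (-27, -5 mm) and lower 103 mm, so the underside ends at 0.135 m.

Call:
drive_tool(
  increments=[
    [[0,0,0],[-3,-0.5,0],0],
    [[0,0,0],[-6,-1.2,0],0],
    [[0,0,0],[-8,-1.6,0],0],
    [[0,0,0],[-6,-1.2,0],0],
    [[0,0,0],[-4,-0.7,2],0],
    [[0,0,0],[0,0,5],0],
    [[0,0,0],[0,0,9],0],
    [[0,0,0],[0,0,10],0],
    [[0,0,0],[0,0,10],0],
    [[0,0,0],[0,0,10],0],
    [[0,0,0],[0,0,10],0],
    [[0,0,0],[0,0,10],0],
    [[0,0,0],[0,0,10],0],
    [[0,0,0],[0,0,10],0],
    [[0,0,0],[0,0,8],0],
    [[0,0,0],[0,0,5],0],
    [[0,0,0],[0,0,3],0],
    [[0,0,0],[0,0,1],0],
    [[0,0,0],[0,0,0],0],
    [[0,0,0],[0,0,0],0],
  ],
)

```text
time_s: 17.98
ee_pos: [0.4885, 0.2083, 0.2626]
eef_rot: [-3.141, 0.0, -1.306]
force: [-0.5, 0.5, -2.7]
grip_width: 0.0134
```

```bash
python3 - <<'E'
from h import *
o=ctrl.get_obs();p=o["ee_pos"]
print(o["time_s"],p,o["eef_rot"],o["force"],o["moment"],"underside",p[2]-.1274)
for n in("scene","top"):
    im=ctrl.camera(n)[:,:,::-1];cv2.imwrite(f"pics/{n}3.png",im)
    im=im[80:330,300:530] if n=="scene" else im[130:330,60:280]
    cv2.imwrite(f"pics/{n}3c.png",cv2.resize(im,None,fx=2.4,fy=2.4,interpolation=2))
    m=(im.min(2)>110).astype(np.uint8)
im=cv2.imread("pics/scene3.png");m=(im.min(2)>110).astype(np.uint8);m[:,:370]*=1
k=max([k for k in cv2.findContours(m,0,2)[0]if 300<cv2.boundingRect(k)[0]+cv2.boundingRect(k)[2]/2<480 and 200<cv2.boundingRect(k)[1]+cv2.boundingRect(k)[3]/2<300],key=cv2.contourArea)
print("pan sc (bias +.0075)",cv2.minEnclosingCircle(ray("scene",k[:,0],.045)[:,:2].astype(np.float32)))
u,v=[np.array([np.cos(a),np.sin(a),0])for a in(o["eef_rot"][2]+np.pi/2,o["eef_rot"][2]+np.pi)]
E
```

```text
17.975 [0.48846168 0.20829314 0.26263906] [-3.14125081e+00  2.97243281e-05 -1.30550709e+00] [-0.53923941  0.4553663  -2.74907631] [-0.00393039  0.15698448 -0.02477002] underside 0.13523905702421962
pan sc (bias +.0075) ((0.4842260777950287, 0.2203250676393509), 0.14728595316410065)
```

View pics/scene3c.png

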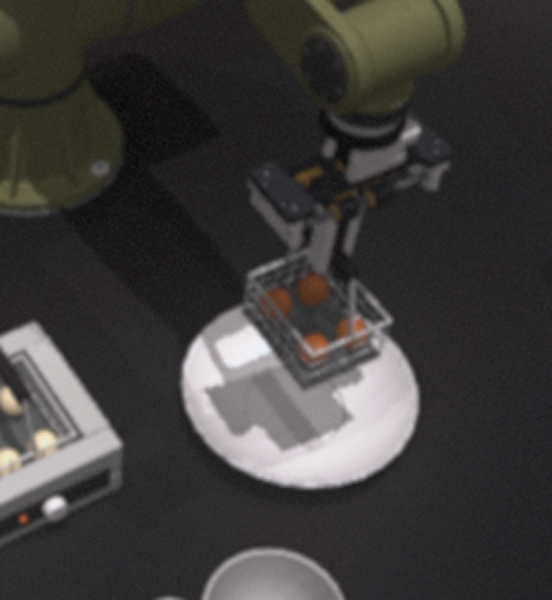

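View pics/top3c.png

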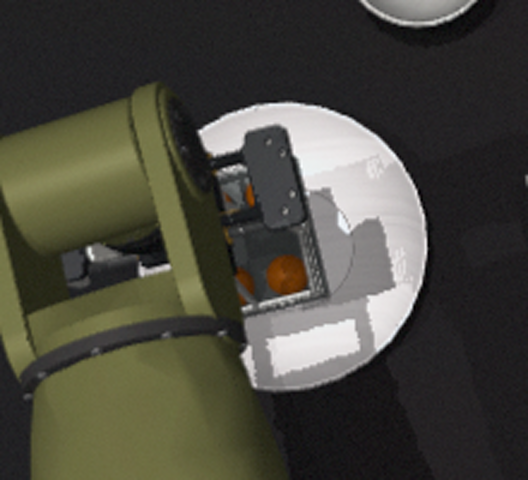

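Checking the basket for level against the predicted corner positions.

```bash
python3 - <<'E'
from h import *
o=ctrl.get_obs();p=np.array(o["ee_pos"]);a=o["eef_rot"][2]+np.pi/2
u=np.array([np.cos(a),np.sin(a),0]);v=np.array([-u[1],u[0],0]);b=p+[.0075,0,-.1274]
im=cv2.imread("pics/scene3.png")[160:260,380:490];im=cv2.resize(im,None,fx=6,fy=6,interpolation=2)
for tilt,col in((0,(0,255,0)),):
  for h in(.06,0):
    P=[b+s*.06*u+t*.048*v+[0,0,h] for s,t in((1,1),(1,-1),(-1,-1),(-1,1))]
    q=(6*(proj("scene",P)-[380,160])+2.5).astype(int)
    print(h,q.tolist())
    for w in q: cv2.drawMarker(im,tuple(map(int,w)),col,0,12,1)
cv2.imwrite("pics/lvl.png",im)
E
```

```text
0.06 [[504, 330], [304, 419], [140, 214], [333, 133]]
0 [[475, 420], [282, 508], [124, 306], [312, 226]]
```

View pics/lvl.png

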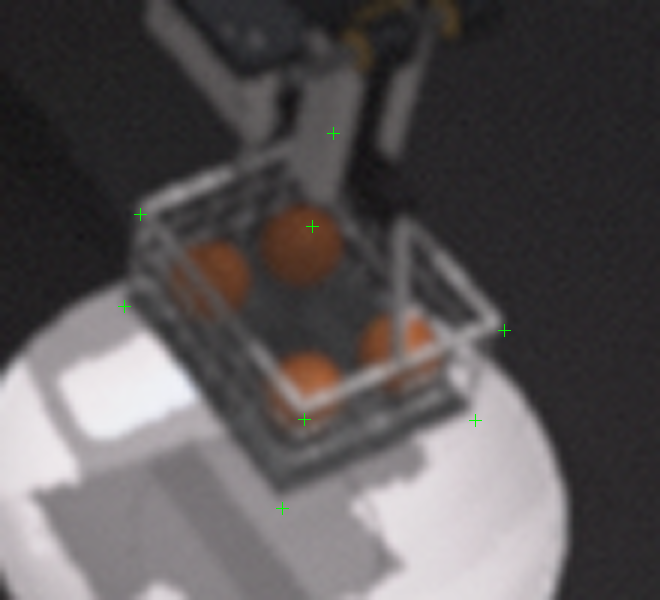

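The overlay shows the rim corners within about 1–2 px of a level basket. The balls still lie spread in the four corners, so nothing has rolled. Now I hold still for more than 3 s.

Call:
drive_tool(
  increments=[
    [[0,0,0],[0,0,0],0],
    [[0,0,0],[0,0,0],0],
    [[0,0,0],[0,0,0],0],
    [[0,0,0],[0,0,0],0],
    [[0,0,0],[0,0,0],0],
    [[0,0,0],[0,0,0],0],
    [[0,0,0],[0,0,0],0],
    [[0,0,0],[0,0,0],0],
    [[0,0,0],[0,0,0],0],
    [[0,0,0],[0,0,0],0],
    [[0,0,0],[0,0,0],0],
    [[0,0,0],[0,0,0],0],
    [[0,0,0],[0,0,0],0],
    [[0,0,0],[0,0,0],0],
    [[0,0,0],[0,0,0],0],
    [[0,0,0],[0,0,0],0],
    [[0,0,0],[0,0,0],0],
    [[0,0,0],[0,0,0],0],
    [[0,0,0],[0,0,0],0],
    [[0,0,0],[0,0,0],0],
  ],
)

```text
time_s: 20.58
ee_pos: [0.4884, 0.2083, 0.2625]
eef_rot: [-3.142, -0.0, -1.305]
force: [0.0, -0.2, -3.5]
grip_width: 0.0137
```

Call:
drive_tool(
  increments=[
    [[0,0,0],[0,0,0],0],
    [[0,0,0],[0,0,0],0],
    [[0,0,0],[0,0,0],0],
    [[0,0,0],[0,0,0],0],
    [[0,0,0],[0,0,0],0],
    [[0,0,0],[0,0,0],0],
    [[0,0,0],[0,0,0],0],
    [[0,0,0],[0,0,0],0],
    [[0,0,0],[0,0,0],0],
    [[0,0,0],[0,0,0],0],
    [[0,0,0],[0,0,0],0],
    [[0,0,0],[0,0,0],0],
  ],
)

```text
time_s: 22.08
ee_pos: [0.4884, 0.2083, 0.2625]
eef_rot: [-3.142, 0.0, -1.305]
force: [0.8, 0.2, -2.2]
grip_width: 0.0139
```

```bash
python3 - <<'E'
from h import *
o=ctrl.get_obs();print(o["time_s"],o["ee_pos"],o["eef_rot"],o["moment"],o["force"],o["grip_width"])
im=ctrl.camera("scene")[:,:,::-1];cv2.imwrite("pics/scene4.png",im)
d=cv2.absdiff(im,cv2.imread("pics/scene3.png"));print("diff",cv2.GaussianBlur(d,(5,5),0).max())
E
```

```text
22.075 [0.48839712 0.20828456 0.26245734] [-3.14155796e+00  3.12178214e-06 -1.30543657e+00] [-0.0757706   0.07893919  0.03803078] [ 0.77601236  0.21626993 -2.21265569] 0.013917864350297172
diff 12
```

View pics/scene4.png

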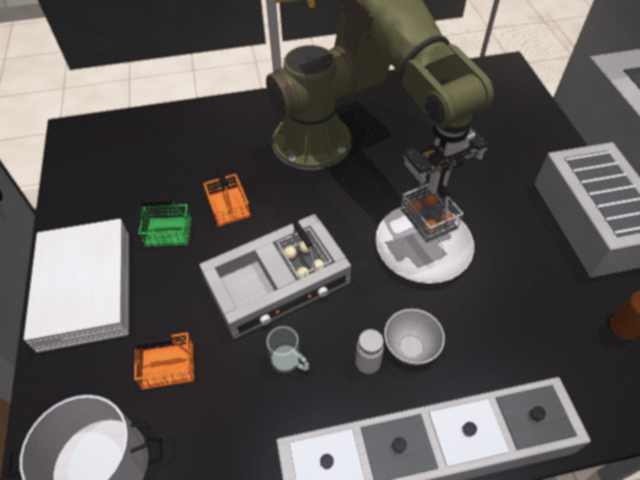

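The picture shows the basket held over the pan at (432,212) with its balls. The pale basket at (303,250), bowl, glass, shaker and look-alikes are where they were. Compared with the picture taken before the hold, nothing visible has moved. Handing in.

```bash
python3 -c "
from station import ctrl
print(ctrl.hand_in())"
```

```text
the job is handed in; nothing more can be done
None
```

I gripped the golden-brown basket by its bar and lifted it straight out of the warmer. I carried it level over the pale basket, with about 60 mm to spare, and held it still above the pan centre for about 4 s. I handed the job in at about 22 s, still holding it there.

**Last checks:**
- **Position:** the TCP was at (0.488, 0.208, 0.2625), against my pan centre estimate of (0.4885, 0.208). By the grip geometry the underside is at about 0.135 m, 90 mm above the rim.
- **Grip and balls:** the jaws were 13.9 mm apart on the 14 mm bar. All four balls are in the basket.
- **Surroundings:** I saw no change in the pan, the pale basket or the other objects.

**Disagreements:**
- **Scene camera:** it read x 6–11 mm larger than the top view. I removed this using the known TCP position.
- **Pan re-measurement:** the last attempt in the scene view was spoilt by the basket covering the rim, so I kept the earlier pan centre.
- **Basket level:** the overlay left 1–3 px of difference, which could be up to about 1.5° of tilt or a basket offset of about 3 mm in the jaws. I left both uncorrected because they are within measuring error.

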